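# Open the touch-latch showcase in front of the tiara

## Robot

A 6-joint arm with a two-finger parallel gripper is mounted at the origin on a cart in front of the work surface, level with it; the furniture and walls round the work are solid. World frame = base frame: x ahead of the robot, y to its left, z up, the work surface at z = 0. Lengths are in m, angles in degrees, forces in N, time in s.
With the tool pointing down it reaches from about 0.25 to 0.725 m from the base axis. Payload 9.7 kg.
Tool frame: the origin (TCP) lies between the finger pads; the fingertips stand 19 mm ahead of it and the grasp point (between the pads) is the TCP; z points along the fingers, y is the line along which they close (so a half turn about z gives the same grasp; the last joint's range is limited). The gripper opens to 85 mm and grips with 20 to 120 N. Pads are 22 mm wide; open, the fingers measure 114 mm over their backs; the gripper's body (76 mm by 85 mm) begins 54 mm behind the grasp point. The pads swing forward as they close: fully open they stand 13 mm farther back than shut.
Start: joints at [-64.859, 4.979, 10.078, 95.1, 0, 90], TCP at [0.234, -0.498, 0.25] pointing down, gripper open.
Joint ranges: [-179.16, 179.16], [-48.56, 103.87], [-65.8, 70.77], [-126.05, 130.52], [-82.76, 87.17], [-180, 180]. Speed limits (degrees/s): [127.2, 127.2, 147.25, 180, 180, 180].

## Interface

Orientations are given as [roll, pitch, yaw] about the fixed x, y, z axes, in that order (R = Rz(yaw) Ry(pitch) Rx(roll)).
In Python, from workcell import telemetry, camera, calibration, workorder gives the robot as it stands.
- The arm moves only by the tool play_rows, never from a script. Its argument "increments" is a list of rows, each a list of 3 entries, a list of its own where there are three numbers: the shift along the tool's x, y, z in mm, then the turn, a rotation vector about the tool's x, y, z in degrees, then the closure, from 0 (fully open) to 1 (shut). In form: [[[x, y, z], [ax, ay, az], jaw], ...]. A call has 1 to 20 rows; each row is the pose to reach, as a shift and turn from the pose commanded when the call began, along the tool's axes at that moment; what a row does not reach only later rows make up. A row lasts 1/10 s, in which the tool goes at most 50 mm and 8.59 degrees, less where a joint would pass 70% of its speed; a pose out of reach is approached as far as the arm can. A call with a gripper value outside its range is refused whole. The fingers move at their own pace and stop on an object; "grip_force" is the grip in N (left out, the last holds). Time passes only in rows, so rows that repeat a pose let the fingers close. It gives the time, the measured TCP pose, the force, the opening and the grip force at its end, in the units of the state.
- telemetry.get_obs(): the state, without advancing time (a new reading comes with each control period).
- camera(name): name is "side" or "top" or "wrist"; returns (picture, depth): 384x512x3 uint8, red, green, blue; 384x512 float32, m along the optical axis (not along the pixel's ray), 0 where there is no reading.
- calibration(name): a dict with "vertical_fov" (degrees; the focal length in pixels is half the picture's height over the tangent of half this angle, whatever the lens; pixels are square), "cx", "cy" (the principal point, pixels), "rvec" (rotation vector, rad) and "tvec" (3), from world to camera coordinates, as OpenCV has them; the wrist camera has in their place "hand_eye" (4x4, takes a point from camera to tool coordinates, whose origin is the TCP and whose axes are the flange's). Camera axes: x right, y down, z forward; pixel columns grow to the right and rows downward; lengths in m; the calibration is good to about 2 mm. A picture is of the moment at which its call begins: read the wrist's pose just before it. calibration takes no time and is no camera call.
- workorder.job_done(): hands the job in; it is judged then, once.
The state is a dict: "time": time; "q": joint angles; "qd": joint speeds; "joint_efforts": joint torques, N m; "ee_pos": TCP position; "tcp_rot": TCP orientation; "wrist_force": force on the tool from outside, world axes, zero at the start; "torque": the same for the moment, N m; "opening": finger opening in m; "grasp_force": force on a finger pad.
Only numpy, scipy, OpenCV 4.12 (cv2) and the standard library are available. Lean on these libraries where they do the work, as an engineer would, in place of code of your own. Each camera call takes 0.05 s, during which the arm holds its last target. There are 200 camera calls.

## Task

A customer wants to see the tiara in the little showcase. With your fingers, slide the flat boxed set that lies in front of the tiara's door along the counter until it is clear of that door's swing, then press the round finger plate of that door so that the touch latch lets go and the door springs ajar, and push the door on round from behind its free edge until it stands square to the front or wider. Do not pinch or lift anything, do not let the door strike the box, do not touch the goods on display, leave the other door shut, and leave the bell, glue stick and date stamp where they are.

Things in the scene. Friction and masses are not known exactly. Their poses are not given: they have to be found in the camera images.
- showcase: fixed countertop showcase: white floor, back and partition, clear sides and top; 150 deep (x), 320 wide (y), 147 mm high; two compartments behind two aluminium-framed clear doors that meet in the middle. Origin: centre of underside, on the counter; x points to its back, y to its left, z up; body's front plane x = -75 mm, outer face of the shut doors x = -91 mm
- left_door (a joint): left door, hinge upright at its outer (+y) edge; 153 wide, 131 high, 10 mm thick, top edge 148 mm above counter. Rad: 0 shut and caught; negative pressed in (about 3 N; the catch lets go by -0.022, 3 mm at the plate; stop -0.04, 5 mm); let back out it then springs to about 0.5 ajar within 1 s; 1.57 square to the front; stop 1.75. Past ajar it turns easily and stays put. It does not catch again
- right_door (a joint): right door, hinge upright at its outer (-y) edge; 153 wide, 131 high, 10 mm thick, top edge 148 mm above counter. Rad: 0 shut and caught; negative pressed in (about 3 N; the catch lets go by -0.022, 3 mm at the plate; stop -0.04, 5 mm); let back out it then springs to about 0.5 ajar within 1 s; 1.57 square to the front; stop 1.75. Past ajar it turns easily and stays put. It does not catch again
- left_plate (a point): centre of the face of the left door's finger plate: a dark steel disc, 18 mm across, 2 mm proud of the door's upper rail, 15 mm below its top edge, 125 mm from the hinge axis, 28 mm from the free edge at the middle of the front; moves with the door. Shut, it looks along the showcase's -x
- right_plate (a point): centre of the face of the right door's finger plate: a dark steel disc, 18 mm across, 2 mm proud of the door's upper rail, 15 mm below its top edge, 125 mm from the hinge axis, 28 mm from the free edge at the middle of the front; moves with the door. Shut, it looks along the showcase's -x
- left_hinge (a point): point on the left door's upright hinge axis, 133 mm above the counter, in the plane of the door's inner face, 6 mm in front of the showcase's body; the shut door reaches from here towards the middle of the front, its outer face 10 mm in front of this point
- right_hinge (a point): point on the right door's upright hinge axis, 133 mm above the counter, in the plane of the door's inner face, 6 mm in front of the showcase's body; the shut door reaches from here towards the middle of the front, its outer face 10 mm in front of this point
- tiara: gold plastic tiara, 88 x 117 x 40 mm, standing on a dark pad 26 mm above the counter in the left or the right compartment; origin at the centre of its underside. The door in front of it is the one to open
- trinket_box: pink heart-shaped trinket box, 90 x 100 x 40 mm, on the pad of the other compartment; origin at the centre of its underside
- box_mid (a point): centre (half-way up) of the flat white boxed craft set, 75 (its x) x 112 (its y) x 24 (z) mm, loose, about 0.15 kg, lying on the counter in front of the tiara's door
- bell: counter bell, 84 mm across, 50 mm high, loose; bystander; origin at the centre of its underside
- glue_stick: glue stick standing upright, 27 mm across, 88 mm high, loose; bystander; origin at the centre of its underside
- date_stamp: date stamp standing upright, 30 x 48 x 57 mm, loose; bystander; origin at the centre of its underside
Things that resemble listed ones, but are neither listed nor needed, are in the scene too. What is shaped like the part that bears box_mid but orange is not meant.

How it is judged:
By the outcome, as a careful person would: the job done as asked, in the order asked, and still so for the second after the job is handed in, with the robot touching nothing.
It also fails if it takes over 61 s, if anything falls off the work surface, if the arm or the gripper's body presses on something with over 40 N, if the wrist force passes 120 N, or if a joint passes its speed limit or range.

## Working session

There is one attempt and no reset: what is moved stays moved. The work goes in short steps, Python scripts to look and compute and a tool call to move; the robot and the scene stay as the last step left them, time stands still between calls to the robot, and variables do not carry over. Pictures are saved under pics/ and viewed, at most 10 in all, crops included, and the job is handed in when it is done.

Besides the shell and the picture viewer there is one more tool, called after "Call:" as name(argument=value, ...), one argument or row to a line, values as JSON. play_rows: Moves the arm, as the interface text tells. Its arguments: {"type":"object","properties":{"increments":{"type":"array"},"grip_force":{"type":"number"}},"required":["increments"]}

```bash
mkdir -p pics; cat > h.py <<'E'
import numpy as np, cv2
from scipy.spatial.transform import Rotation as R
from workcell import telemetry, camera, calibration, workorder
def K(c):
    f=192/np.tan(np.radians(c['vertical_fov'])/2); return f
def cam(name):
    c=calibration(name); o=telemetry.get_obs()
    im,d=camera(name)
    if 'rvec' in c:
        Rm=cv2.Rodrigues(np.array(c['rvec'],float))[0]; t=np.array(c['tvec'],float).ravel()
        Rw=Rm.T; p=-Rm.T@t
    else:
        T=np.eye(4); T[:3,:3]=R.from_euler('xyz',o['tcp_rot'],degrees=True).as_matrix(); T[:3,3]=o['ee_pos']
        T=T@np.array(c['hand_eye']); Rw=T[:3,:3]; p=T[:3,3]
    f=K(c); v,u=np.mgrid[:384,:512]
    P=np.stack([(u-c['cx'])/f*d,(v-c['cy'])/f*d,d],-1)@Rw.T+p
    P[d==0]=np.nan
    return im,d,P,(f,c['cx'],c['cy'],Rw,p)
def plane(M,u,v,z):
    f,cx,cy,Rw,p=M; r=Rw@np.array([(u-cx)/f,(v-cy)/f,1]); return p+r*(z-p[2])/r[2]
def proj(M,X):
    f,cx,cy,Rw,p=M; q=Rw.T@(np.array(X)-p); return q[0]/q[2]*f+cx,q[1]/q[2]*f+cy
E
python3 - <<'E'
from h import *
print(telemetry.get_obs())
for n in ['top','side']:
    im,d,P,M=cam(n); np.savez('/tmp/'+n+'.npz',im=im,P=P); print(n,M, calibration(n))
    cv2.imwrite(f'pics/{n}0.png',cv2.resize(im[...,::-1],(800,600)))
E
```

```text
{'time': 0.0, 'q': array([-6.48581306e+01,  5.01228797e+00,  1.00347478e+01,  9.50992698e+01,
       -6.33199989e-04,  9.00019401e+01]), 'qd': array([-0.02507253, -0.0627228 , -0.00220849,  0.03383556, -0.03453558,
       -0.04065104]), 'joint_efforts': array([-1.07719210e-03, -5.20384991e+01,  4.64810407e+01,  1.61716773e-02,
       -1.24354742e-04,  9.15036580e-08]), 'ee_pos': array([ 0.23358657, -0.49771374,  0.24957428]), 'tcp_rot': array([-1.79923190e+02,  6.35800359e-04,  2.51399301e+01]), 'wrist_force': array([-0.0992676 , -0.59111305,  0.22654106]), 'torque': array([-0.00739561, -0.02454326,  0.06145672]), 'grasp_force': 0.0, 'opening': 0.08510989624650553}
top (np.float64(398.0716272376639), 262.2261784687341, 190.93731965707556, array([[-0.02001134, -0.99567215,  0.0907552 ],
       [-0.99966299,  0.0184246 , -0.01828794],
       [ 0.01653666, -0.09109058, -0.9957053 ]]), array([0.4367127 , 0.04612956, 1.29212478])) {'vertical_fov': 51.49837465713055, 'cx': 262.2261784687341, 'cy': 190.93731965707556, 'rvec': array([ 2.16190893, -2.20395462,  0.11850961]), 'tvec': array([0.03348579, 0.55167316, 1.24778516])}
side (np.float64(406.86075525057163), 257.8460644456504, 195.26813899458688, array([[-0.02763616,  0.88729989, -0.46036415],
       [ 0.99959509,  0.02140931, -0.01874276],
       [-0.00677437, -0.46069572, -0.88753229]]), array([0.9869888 , 0.06460657, 0.96512498])) {'vertical_fov': 50.525804325867306, 'cx': 257.8460644456504, 'cy': 195.26813899458688, 'rvec': array([ 1.93374205,  1.98465833, -0.49134179]), 'tvec': array([-0.03076572, -0.43250929,  1.31216474])}
```

View pics/top0.png

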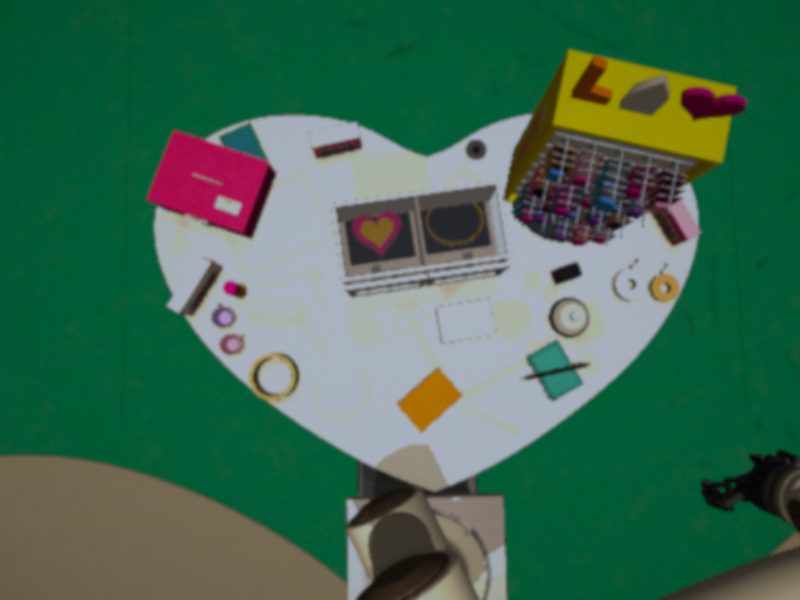

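View pics/side0.png

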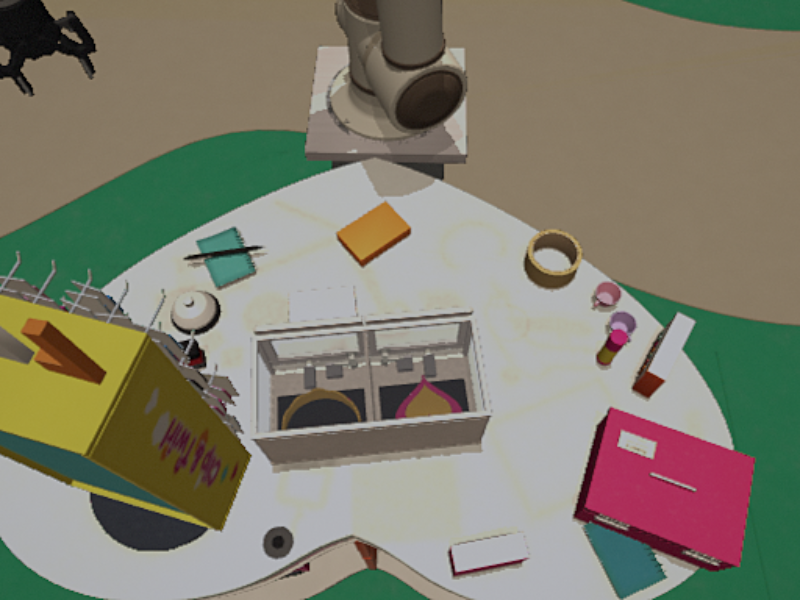

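The top view (up = +x, left = +y) shows the tiara in the right compartment at (455,222). The white box lies in front of its door at (467,320), with the bell to its right at (570,317), the date stamp at (566,272) and the orange lookalike at (430,400). The glue stick is far left at (233,288). The side view confirms this.

```bash
python3 - <<'E'
from h import *
D=np.load('/tmp/top.npz'); P=D['P']; im=D['im']
def at(u,v): # 800x600 px
    return P[int(v*.64),int(u*.64)].round(3)
for n,u,v in [('counter',300,330),('box',467,320),('bell',570,317),('stamp',566,272),('orange',430,400),('glue',233,288),('ring',275,378),('note',553,370)]: print(n,at(u,v))
z=P[...,2]
# box: height mask near
m=(abs(z-.024)<.008)
sub=np.zeros_like(m); sub[int(290*.64):int(350*.64),int(425*.64):int(510*.64)]=1
for a in (m&sub,):
    n,l,s,c=cv2.connectedComponentsWithStats(a.astype(np.uint8)); k=1+s[1:,4].argmax(); q=P[l==k]; print(s[k],np.median(q,0)); r=cv2.minAreaRect((q[:,:2]*1000).astype(np.float32)); print(r, cv2.boxPoints(r))
# showcase tops
m=(z>.135)&(z<.16)&(np.abs(P[...,1]-.05)<.3)
sub[:]=0; sub[110:200,200:330]=1
q=P[m&(sub>0)]; r=cv2.minAreaRect((q[:,:2]*1000).astype(np.float32)); print(len(q),r,cv2.boxPoints(r))
crop=cv2.resize(im[100:225,195:390,::-1],(780,500),interpolation=cv2.INTER_CUBIC); cv2.imwrite('pics/crop1.png',crop)
E
```

```text
counter [0.493 0.251 0.001]
box [ 0.509 -0.091  0.019]
bell [ 0.51  -0.298  0.042]
stamp [ 0.597 -0.292  0.054]
orange [ 0.345 -0.014  0.019]
glue [0.573 0.366 0.092]
ring [0.398 0.302 0.001]
note [ 0.403 -0.264  0.018]
[279 191  39  28 820] [ 0.50751793 -0.0903063   0.02312251]
((507.5040283203125, -90.57626342773438), (74.87203216552734, 112.24539947509766), 8.349925994873047) [[ 462.3148    -40.484882]
 [ 478.61487  -151.54044 ]
 [ 552.69324  -140.66765 ]
 [ 536.3932    -29.612091]]
5978 ((666.3093872070312, -15.423782348632812), (174.62353515625, 354.14056396484375), 8.4558687210083) [[ 553.90894  146.88266]
 [ 605.9845  -203.4082 ]
 [ 778.70984 -177.73022]
 [ 726.6343   172.56064]]
```

View pics/crop1.png

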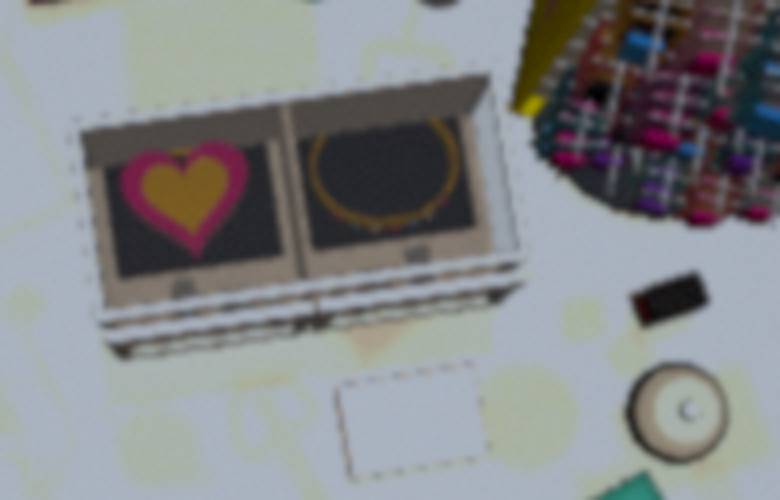

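The crop confirms the layout. The shut doors' front top edge runs from about (103,340) to (520,288), the back corners are at (75,125) and (490,75), and the date stamp (670,298) and bell (678,412) stand to the right.

```bash
python3 - <<'E'
from h import *
D=np.load('/tmp/top.npz'); P=D['P']; im=D['im']
c=calibration('top'); Rm=cv2.Rodrigues(np.array(c['rvec']))[0]; M=(K(c),c['cx'],c['cy'],Rm.T,-Rm.T@np.array(c['tvec']))
def g(x,y,z=.147): return (plane(M,195+(x+.5)/4-.5,100+(y+.5)/4-.5,z)*1000).round(1)[:2]
for n,p in dict(bl=(75,122),br=(490,73),fl=(101,342),fr=(522,288)).items(): print(n,g(*p))
z=P[...,2]; sub=np.zeros(z.shape,bool); sub[110:195,205:332]=1
m=sub&(z>.14)&(z<.155)
q=P[m]; a=np.radians(8.4); ex=np.array([np.cos(a),np.sin(a)]); ey=np.array([-np.sin(a),np.cos(a)])
X=q[:,:2]@ex*1000; Y=q[:,:2]@ey*1000
h,e=np.histogram(X,np.arange(500,800,4)); print([(int(i),int(j)) for i,j in zip(e,h) if j])
h,e=np.histogram(Y,np.arange(-340,120,4)); print([(int(i),int(j)) for i,j in zip(e,h) if j])
# side
S=np.load('/tmp/side.npz'); q=S['P'].reshape(-1,3); q=q[(q[:,2]>.14)&(q[:,2]<.155)&(abs(q[:,1])<.3)&(q[:,0]>.5)&(q[:,0]<.8)]
X=q[:,:2]@ex*1000; Y=q[:,:2]@ey*1000
h,e=np.histogram(X,np.arange(500,800,4)); print([(int(i),int(j)) for i,j in zip(e,h) if j])
h,e=np.histogram(Y,np.arange(-340,120,4)); print([(int(i),int(j)) for i,j in zip(e,h) if j])
E
```

```text
bl [722.3 164.4]
br [ 754.1 -140.9]
fl [560.2 147.1]
fr [ 594.1 -159. ]
[(568, 37), (572, 125), (576, 147), (580, 79), (584, 40), (588, 124), (592, 148), (596, 128), (600, 130), (604, 140), (608, 137), (612, 138), (616, 135), (620, 144), (624, 132), (628, 149), (632, 135), (636, 141), (640, 133), (644, 136), (648, 134), (652, 142), (656, 136), (660, 136), (664, 131), (668, 142), (672, 141), (676, 144), (680, 131), (684, 143), (688, 137), (692, 141), (696, 138), (700, 140), (704, 123), (708, 141), (712, 134), (716, 146), (720, 136), (724, 141), (728, 158), (732, 150), (736, 82), (740, 5), (744, 1)]
[(-292, 3), (-288, 4), (-284, 4), (-280, 1), (-260, 7), (-256, 64), (-252, 76), (-248, 75), (-244, 74), (-240, 72), (-236, 61), (-232, 78), (-228, 69), (-224, 72), (-220, 67), (-216, 71), (-212, 70), (-208, 65), (-204, 69), (-200, 69), (-196, 65), (-192, 65), (-188, 72), (-184, 71), (-180, 71), (-176, 67), (-172, 68), (-168, 67), (-164, 69), (-160, 76), (-156, 66), (-152, 69), (-148, 69), (-144, 71), (-140, 74), (-136, 72), (-132, 66), (-128, 67), (-124, 70), (-120, 74), (-116, 72), (-112, 
[... 1463 characters left out ...]
2, 130), (-168, 139), (-164, 136), (-160, 134), (-156, 125), (-152, 140), (-148, 134), (-144, 134), (-140, 133), (-136, 132), (-132, 131), (-128, 138), (-124, 129), (-120, 132), (-116, 133), (-112, 134), (-108, 132), (-104, 133), (-100, 133), (-96, 126), (-92, 133), (-88, 132), (-84, 131), (-80, 132), (-76, 135), (-72, 130), (-68, 128), (-64, 131), (-60, 127), (-56, 132), (-52, 129), (-48, 132), (-44, 131), (-40, 130), (-36, 127), (-32, 133), (-28, 129), (-24, 136), (-20, 129), (-16, 132), (-12, 127), (-8, 134), (-4, 135), (0, 126), (4, 133), (8, 131), (12, 134), (16, 133), (20, 127), (24, 131), (28, 130), (32, 127), (36, 129), (40, 132), (44, 128), (48, 131), (52, 151), (56, 130), (60, 79)]
```

```bash
python3 - <<'E'
from h import *
for n in ('top','side'):
    q=np.load(f'/tmp/{n}.npz')['P'].reshape(-1,3); q=q[(q[:,2]>.138)&(q[:,2]<.157)]
    a=np.radians(8.4); ex=np.array([np.cos(a),np.sin(a)]); ey=np.array([-np.sin(a),np.cos(a)])
    X=q[:,:2]@ex*1000; Y=q[:,:2]@ey*1000; k=(X>550)&(X<760)&(Y>-265)&(Y<75); q,X,Y=q[k],X[k],Y[k]
    b=np.arange(-245,55,8)
    for f,nm in ((lambda x:np.percentile(x[x<600],2),'front'),(lambda x:np.percentile(x,99),'back')):
        e=[f(X[(Y>=i)&(Y<i+8)]) for i in b]; p=np.polyfit(b+4+97,e,1); print(n,nm,8.4-np.degrees(np.arctan(p[0])),p[1], np.std(e-np.polyval(p,b+101)))
    b=np.arange(600,730,8); 
    for s in (1,99):
        e=[np.percentile(Y[(X>=i)&(X<i+8)],s) for i in b]; p=np.polyfit(b-650,e,1); print(n,'Y',s,8.4+np.degrees(np.arctan(p[0])),p[1])
    r=cv2.minAreaRect((q[:,:2]*1000).astype(np.float32)); print(r,np.median(q[:,2]))
E
```

```text
top front 7.313507833834534 572.588745408676 0.6658855263192482
top back 7.41984455087395 736.1763435640186 0.6567117447304364
top Y 1 7.632521521130004 -252.08312937290665
top Y 99 7.260338891337019 59.96965550342832
((661.1878662109375, 0.41107177734375), (168.96200561523438, 320.14862060546875), 7.284947872161865) 0.14385327266191217
side front 7.355557995655085 573.5456555425435 0.5715897126886423
side back 7.273527609767097 738.1442437430092 0.20935865231943832
side Y 1 6.413657909220017 -252.94158586368414
side Y 99 7.418008678296635 59.198266649632004
((662.4984741210938, -0.1139068603515625), (167.84378051757812, 320.3113098144531), 7.353238582611084) 0.14434833899453925
```

Measured so far:

| Thing | Position or angle | Check |
|---|---|---|
| Showcase | yaw 7.3°, origin about (670, 1) mm | extents 320 x 168 match the given sizes |
| Box | centre (507.5, -90.6) mm, yaw 8.35° | 75 x 112 matches |
| Right plate | about (582, -41, 133) mm | worked out from the showcase pose |

Plan: push the box's right end about 145 mm towards +y, using both fingers.

Call:
play_rows(
  increments=[
    [[398,-175,0],[0,0,-73.2],0.6],
    [[398,-175,0],[0,0,-73.2],0.6],
    [[398,-175,0],[0,0,-73.2],0.6],
    [[398,-175,0],[0,0,-73.2],0.6],
    [[398,-175,0],[0,0,-73.2],0.6],
    [[398,-175,0],[0,0,-73.2],0.6],
    [[398,-175,0],[0,0,-73.2],0.6],
    [[398,-175,0],[0,0,-73.2],0.6],
    [[398,-175,0],[0,0,-73.2],0.6],
    [[398,-175,0],[0,0,-73.2],0.6],
    [[398,-175,0],[0,0,-73.2],0.6],
    [[398,-175,0],[0,0,-73.2],0.6],
    [[398,-175,0],[0,0,-73.2],0.6],
    [[398,-175,0],[0,0,-73.2],0.6],
  ],
)

```text
time: 1.5
ee_pos: [0.5191, -0.1712, 0.2505]
tcp_rot: [180.0, 0.0, 98.2]
wrist_force: [0.4, -0.9, 0.3]
opening: 0.0344
grasp_force: 0.0
```

```bash
python3 - <<'E'
from h import *
im,d,P,M=cam('wrist')
b=im.copy()
for X in [(.4623,-.0405,.024),(.4786,-.1515,.024),(.5527,-.1407,.024),(.5364,-.0296,.024),(.5816,-.0406,.133),(.6094,-.163,.133)]:
    u,v=proj(M,X); print(X,round(u),round(v)); 
    if 0<=u<512 and 0<=v<384: cv2.circle(b,(int(u),int(v)),3,(255,0,0),1)
cv2.imwrite('pics/w1.png',cv2.resize(b[...,::-1],(800,600)))
E
```

```text
(0.4623, -0.0405, 0.024) 223 42
(0.4786, -0.1515, 0.024) 227 146
(0.5527, -0.1407, 0.024) 289 145
(0.5364, -0.0296, 0.024) 292 42
(0.5816, -0.0406, 0.133) 366 41
(0.6094, -0.163, 0.133) 360 199
```

View pics/w1.png

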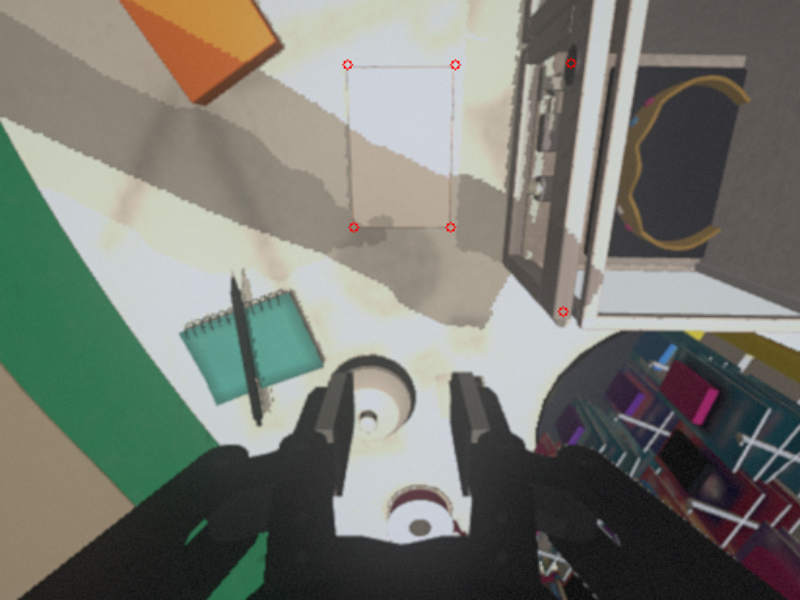

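The wrist view shows the projected box corners on the box's edges and the plate estimate on the dark disc at (571,63). The pose estimates hold, so I'm descending.

Call:
play_rows(
  increments=[
    [[0,0,50],[0,0,0],0.6],
    [[0,0,100],[0,0,0],0.6],
    [[0,0,150],[0,0,0],0.6],
    [[0,0,190],[0,0,0],0.6],
    [[0,0,215],[0,0,0],0.6],
    [[0,0,225],[0,0,0],0.6],
    [[0,0,225],[0,0,0],0.6],
    [[0,0,225],[0,0,0],0.6],
  ],
)

```text
time: 2.35
ee_pos: [0.5204, -0.1708, 0.0269]
tcp_rot: [179.9, 0.0, 98.3]
wrist_force: [-0.3, -0.1, 0.7]
opening: 0.0342
grasp_force: 0.0
```

Call:
play_rows(
  increments=[
    [[7,0,0],[0,0,0],0.6],
    [[14,0,0],[0,0,0],0.6],
    [[21,0,0],[0,0,0],0.6],
    [[28,0,0],[0,0,0],0.6],
    [[35,0,0],[0,0,0],0.6],
    [[42,0,0],[0,0,0],0.6],
    [[49,0,0],[0,0,0],0.6],
    [[56,0,0],[0,0,0],0.6],
    [[63,0,0],[0,0,0],0.6],
    [[70,0,0],[0,0,0],0.6],
  ],
)

```text
time: 3.35
ee_pos: [0.5094, -0.1005, 0.0253]
tcp_rot: [-180.0, 0.0, 98.3]
wrist_force: [0.8, -0.8, 0.7]
opening: 0.0342
grasp_force: 0.5
```

Call:
play_rows(
  increments=[
    [[7,0,0],[0,0,0],0.6],
    [[14,0,0],[0,0,0],0.6],
    [[21,0,0],[0,0,0],0.6],
    [[28,0,0],[0,0,0],0.6],
    [[35,0,0],[0,0,0],0.6],
    [[42,0,0],[0,0,0],0.6],
    [[49,0,0],[0,0,0],0.6],
    [[56,0,0],[0,0,0],0.6],
    [[63,0,0],[0,0,0],0.6],
    [[70,0,0],[0,0,0],0.6],
    [[76,0,0],[0,0,0],0.6],
    [[82,0,0],[0,0,0],0.6],
    [[87,0,0],[0,0,0],0.6],
    [[90,0,0],[0,0,0],0.6],
    [[90,0,0],[0,0,0],0.6],
  ],
)

```text
time: 4.85
ee_pos: [0.4964, -0.0117, 0.0253]
tcp_rot: [-180.0, -0.0, 98.4]
wrist_force: [-0.4, 0.7, 0.7]
opening: 0.0342
grasp_force: 0.0
```

Call:
play_rows(
  increments=[
    [[-15,0,0],[0,0,0],0.6],
    [[-15,0,-45],[0,0,0],1],
    [[-15,0,-95],[0,0,0],1],
    [[-15,0,-145],[0,0,0],1],
    [[-15,0,-195],[0,0,0],1],
    [[-15,0,-195],[0,0,0],1],
    [[-15,0,-195],[0,0,0],1],
  ],
)

```text
time: 5.55
ee_pos: [0.4993, -0.0278, 0.2214]
tcp_rot: [179.9, 0.0, 98.3]
wrist_force: [-0.4, -0.4, 0.1]
opening: -0.0
grasp_force: 0.0
```

```bash
python3 - <<'E'
from h import *
o=telemetry.get_obs(); print(o['time'],o['ee_pos'],o['tcp_rot'],o['opening'])
c0=np.array([670,1.]);a=np.radians(7.3);ex=np.array([np.cos(a),np.sin(a)]);ey=np.array([-ex[1],ex[0]])
im,d,P,M=cam('wrist')
cv2.imwrite('pics/w2.png',cv2.resize(im[...,::-1],(800,600)))
im,d,P,M=cam('side'); q=P.reshape(-1,3); q=q[(abs(q[:,2]-.023)<.007)]*1000
k=(q[:,0]>410)&(q[:,0]<560)&(q[:,1]>-60)&(q[:,1]<150); q=q[k][:,:2]
r=cv2.minAreaRect(q.astype(np.float32)); print(len(q),r); B=cv2.boxPoints(r)-c0; print('box local',np.c_[B@ex,B@ey].round())
E
```

```text
5.55 [ 0.49929307 -0.02779533  0.22144224] [1.79860802e+02 3.35803170e-02 9.83025215e+01] -7.310255189772613e-06
865 ((456.1143798828125, 39.48050308227539), (110.28579711914062, 131.72850036621094), 7.846584320068359)
box local [[-263.  131.]
 [-262.   -1.]
 [-151.    0.]
 [-153.  132.]]
```

View pics/w2.png

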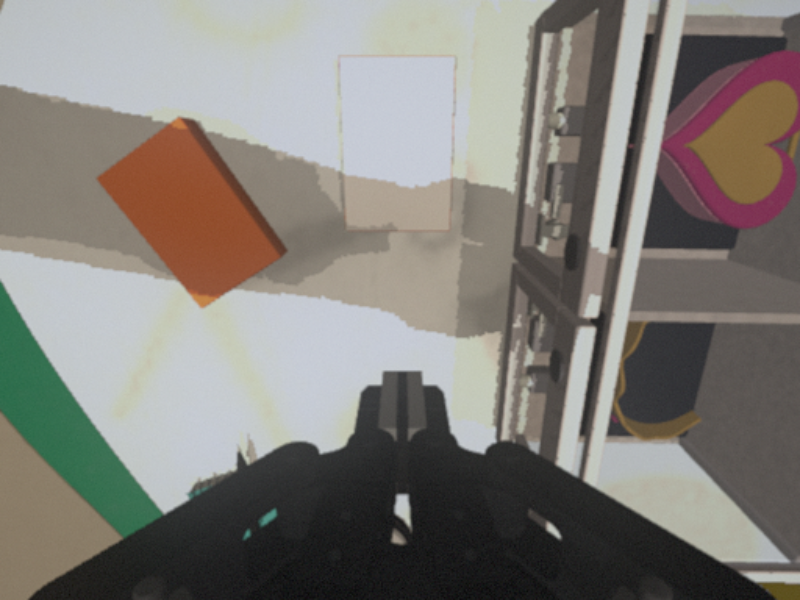

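The box now lies squarely in front of the left door, with its near corners at (347,231) and (449,231). The right plate shows at (557,365) and the left plate at (572,252). The orange box has not moved.

```bash
python3 - <<'E'
from h import *
im,d,P,M=cam('wrist'); s=.64
c0=np.array([670,1.]);a=np.radians(7.3);ex=np.array([np.cos(a),np.sin(a)]);ey=np.array([-ex[1],ex[0]])
L=lambda p:((p[:2]*1000-c0)@np.c_[ex,ey]).round(1)
for u,v,z in [(347,231,.024),(449,231,.024),(455,56,.024),(339,57,.024)]:
    p=plane(M,u*s,v*s,z); print(p.round(4),L(p))
for n,u,v in [('R',557,365),('L',572,252)]:
    p=plane(M,u*s,v*s,.133); print(n,p.round(4),L(p),P[int(v*s),int(u*s)].round(4),L(P[int(v*s),int(u*s)]))
E
```

```text
[ 0.4554 -0.0055  0.024 ] [-213.7   20.8]
[0.5265 0.0048 0.024 ] [-141.8   22. ]
[0.5109 0.1136 0.024 ] [-143.5  131.9]
[0.4388 0.1026 0.024 ] [-216.4  130.2]
R [ 0.5796 -0.0385  0.133 ] [-94.7 -27.7] [ 0.5809 -0.0398  0.1288] [-93.6 -29.2]
L [0.5718 0.0197 0.133 ] [-95.  31.] [0.5738 0.0191 0.1277] [-93.1  30.1]
```

Call:
play_rows(
  increments=[
    [[-23,10,20],[-8,0,0],1],
    [[-23,20,40],[-16,0,0.5],1],
    [[-23,30,60],[-24,0,1],1],
    [[-23,38,75],[-30,0,1],1],
    [[-23,38,79],[-30,0,1],1],
    [[-23,38,79],[-30,0,1],1],
    [[-23,38,79],[-30,0,1],1],
  ],
)

```text
time: 6.4
ee_pos: [0.5406, -0.0443, 0.1432]
tcp_rot: [150.0, -0.2, 97.4]
wrist_force: [0.5, 0.3, 0.6]
opening: 0.0006
grasp_force: 0.0
```

```bash
cat >> h.py <<'E'
c0=np.array([670,1.]);a=np.radians(7.3);ex=np.array([np.cos(a),np.sin(a)]);ey=np.array([-ex[1],ex[0]])
L=lambda p:((np.asarray(p)[...,:2]*1000-c0)@np.c_[ex,ey]).round(1)
E
python3 - <<'E'
from h import *
o=telemetry.get_obs(); print(o['ee_pos'],L(o['ee_pos']),o['tcp_rot'])
print(R.from_euler('xyz',o['tcp_rot'],degrees=True).as_matrix().round(3))
im,d,P,M=cam('wrist'); cv2.imwrite('pics/w3.png',cv2.resize(im[...,::-1],(800,600)))
E
```

```text
[ 0.54057605 -0.04434926  0.14324419] [-134.1  -28.5] [150.00715677  -0.21723029  97.39221314]
[[-0.129  0.859  0.495]
 [ 0.992  0.11   0.068]
 [ 0.004  0.5   -0.866]]
```

View pics/w3.png

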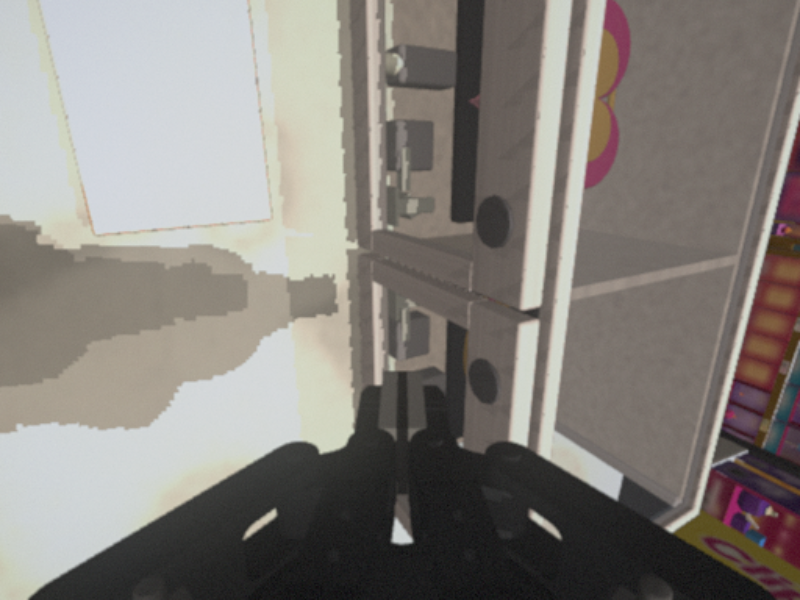

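The fingers stand about 20 mm in front of the right plate (485,380), at its height and lateral position. I'm advancing in small steps and watching the force.

Call:
play_rows(
  increments=[
    [[0,7,4],[0,0,0],1],
    [[0,13,7.5],[0,0,0],1],
    [[0,14.7,8.5],[0,0,0],1],
    [[0,14.7,8.5],[0,0,0],1],
  ],
)

```text
time: 6.85
ee_pos: [0.5568, -0.0418, 0.1411]
tcp_rot: [150.0, -0.3, 97.4]
wrist_force: [-0.5, -0.4, -0.1]
opening: 0.0001
grasp_force: 0.0
```

Call:
play_rows(
  increments=[
    [[0,1,0.6],[0,0,0],1],
    [[0,2,1.2],[0,0,0],1],
    [[0,2.6,1.5],[0,0,0],1],
    [[0,2.6,1.5],[0,0,0],1],
  ],
)

```text
time: 7.25
ee_pos: [0.5593, -0.0416, 0.1414]
tcp_rot: [150.0, -0.3, 97.4]
wrist_force: [-0.8, -0.1, 0.3]
opening: 0.0001
grasp_force: 0.0
```

Call:
play_rows(
  increments=[
    [[0,1,0.6],[0,0,0],1],
    [[0,1.7,1],[0,0,0],1],
    [[0,1.7,1],[0,0,0],1],
  ],
)

```text
time: 7.55
ee_pos: [0.5614, -0.0413, 0.1413]
tcp_rot: [150.0, -0.3, 97.4]
wrist_force: [0.6, -0.8, 0.4]
opening: 0.0002
grasp_force: 0.0
```

Call:
play_rows(
  increments=[
    [[0,1,0.6],[0,0,0],1],
    [[0,1.7,1],[0,0,0],1],
    [[0,1.7,1],[0,0,0],1],
  ],
)

```text
time: 7.85
ee_pos: [0.5633, -0.0411, 0.1412]
tcp_rot: [150.0, -0.3, 97.4]
wrist_force: [0.1, -0.2, -0.1]
opening: -0.0001
grasp_force: 0.0
```

Call:
play_rows(
  increments=[
    [[0,1,0.6],[0,0,0],1],
    [[0,1.7,1],[0,0,0],1],
    [[0,1.7,1],[0,0,0],1],
  ],
)

```text
time: 8.15
ee_pos: [0.5652, -0.0408, 0.1412]
tcp_rot: [150.0, -0.3, 97.4]
wrist_force: [-1.4, -1.0, 0.8]
opening: -0.0002
grasp_force: 0.8
```

Call:
play_rows(
  increments=[
    [[0,1,0.6],[0,0,0],1],
    [[0,1.7,1],[0,0,0],1],
    [[0,1.7,1],[0,0,0],1],
  ],
)

```text
time: 8.45
ee_pos: [0.5672, -0.0405, 0.1412]
tcp_rot: [150.0, -0.3, 97.4]
wrist_force: [-2.0, 1.0, 0.8]
opening: 0.0002
grasp_force: 1.1
```

Contact came at x ≈ 0.565. I'm pressing about 2.5 mm more, then retreating.

Call:
play_rows(
  increments=[
    [[0,1,0.6],[0,0,0],1],
    [[0,2,1.2],[0,0,0],1],
    [[0,2.4,1.4],[0,0,0],1],
    [[0,2.4,1.4],[0,0,0],1],
  ],
)

```text
time: 8.85
ee_pos: [0.5699, -0.0401, 0.1411]
tcp_rot: [150.0, -0.3, 97.4]
wrist_force: [-3.8, 1.8, 1.1]
opening: 0.0
grasp_force: 1.6
```

Call:
play_rows(
  increments=[
    [[0,-26,-15],[0,0,0],1],
    [[0,-61,-35],[0,0,0],1],
    [[0,-95,-55],[0,0,0],1],
    [[0,-100,-58],[0,0,0],1],
    [[0,-80,-92],[0,0,0],1],
    [[0,-65,-118],[0,0,0],1],
    [[0,-65,-118],[0,0,0],1],
    [[0,-65,-118],[0,0,0],1],
    [[0,-65,-118],[0,0,0],1],
    [[0,-65,-118],[0,0,0],1],
  ],
)

```text
time: 9.85
ee_pos: [0.4554, -0.0553, 0.2095]
tcp_rot: [150.1, -0.3, 97.4]
wrist_force: [-1.2, -0.5, 0.1]
opening: 0.0001
grasp_force: 0.0
```

```bash
python3 - <<'E'
from h import *
o=telemetry.get_obs(); print(o['time'],o['ee_pos'],L(o['ee_pos']),o['tcp_rot'])
im,d,P,M=cam('wrist'); cv2.imwrite('pics/w4.png',cv2.resize(im[...,::-1],(800,600)))
np.savez('/tmp/w4.npz',P=P)
for al in (0,.4,.5,.6):
    f=np.array([-81-153*np.sin(al),-155+153*np.cos(al)]); w=(c0+f[0]*ex+f[1]*ey)/1000
    print(al,f.round(),[round(t/.64) for t in proj(M,[*w,.148])])
E
```

```text
9.85 [ 0.45538125 -0.05528746  0.20946365] [-220.   -28.6] [150.1050019   -0.28779996  97.38441141]
0 [-81.  -2.] [565, 255]
0.4 [-141.  -14.] [479, 292]
0.5 [-154.  -21.] [456, 309]
0.6 [-167.  -29.] [434, 329]
```

View pics/w4.png

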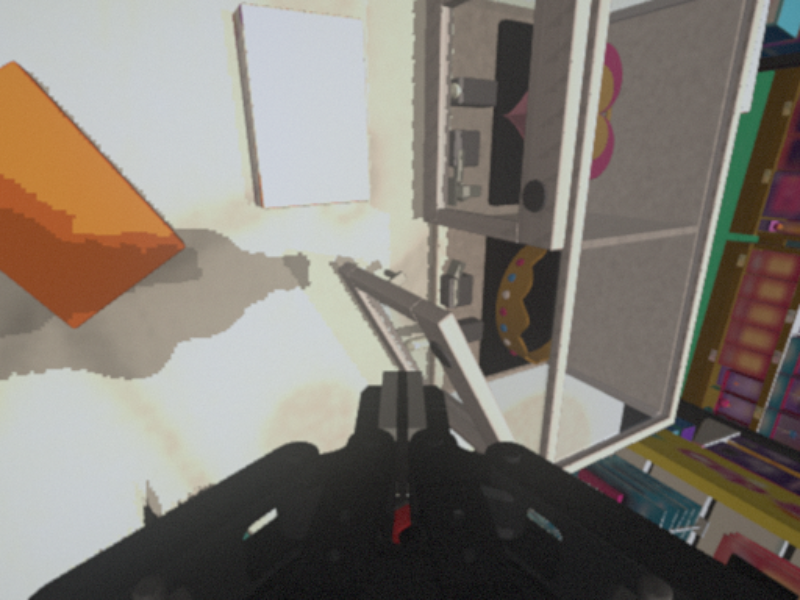

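The right door is ajar at about 0.5 rad, with its free edge at (448,312) as predicted. The left door is shut and the box is clear. Next I'm setting the tool upright and entering behind the free edge.

Call:
play_rows(
  increments=[
    [[4,17,10],[8,0,0],1],
    [[8,34,20],[16,0,0],1],
    [[13,52,30],[24,0,0],1],
    [[17,69,40],[30,0,0],1],
    [[21,83,48],[30,0,0],1],
    [[21,83,48],[30,0,0],1],
    [[21,83,48],[30,0,0],1],
  ],
)

```text
time: 10.6
ee_pos: [0.5481, -0.022, 0.2093]
tcp_rot: [-179.9, -0.3, 97.4]
wrist_force: [-0.4, 0.3, 0.5]
opening: 0.0002
grasp_force: 0.0
```

```bash
python3 - <<'E'
from h import *
o=telemetry.get_obs(); print(o['time'],o['ee_pos'],L(o['ee_pos']),o['tcp_rot'])
im,d,P,M=cam('wrist'); cv2.imwrite('pics/w5.png',cv2.resize(im[...,::-1],(800,600)))
E
```

```text
10.6 [ 0.54805646 -0.02198027  0.20925326] [-123.9   -7.3] [-179.85899858   -0.28234245   97.42251386]
```

View pics/w5.png

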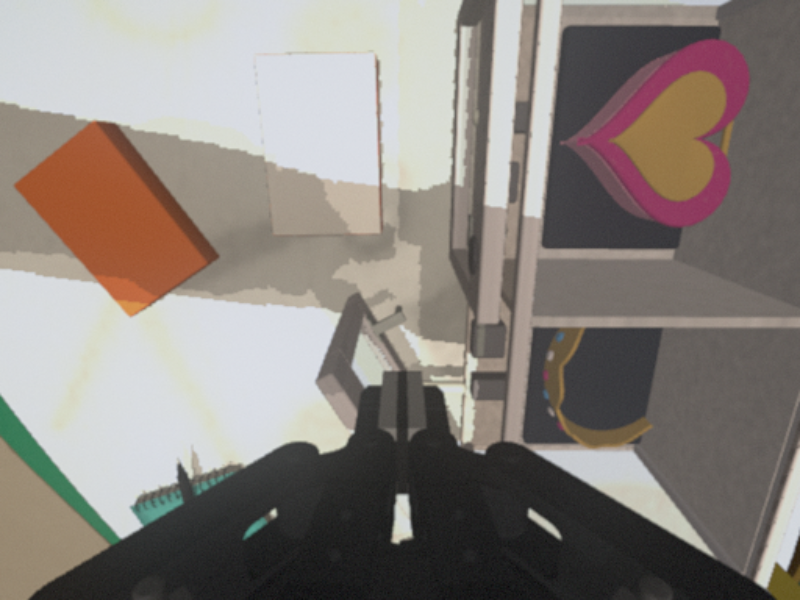

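The view shows the fingertip (405,380) behind the door's free edge (320,380), clear of the left door. I'm descending.

Call:
play_rows(
  increments=[
    [[0,0,25],[0,0,0],1],
    [[0,0,50],[0,0,0],1],
    [[0,0,75],[0,0,0],1],
    [[0,0,88],[0,0,0],1],
    [[0,0,88],[0,0,0],1],
    [[0,0,88],[0,0,0],1],
  ],
)

```text
time: 11.25
ee_pos: [0.5479, -0.022, 0.1244]
tcp_rot: [179.9, -0.2, 97.4]
wrist_force: [0.5, 0.0, -0.1]
opening: -0.0004
grasp_force: 0.0
```

```bash
python3 - <<'E'
import numpy as np
# tool x=local y, tool y=local x ; start local (-124,-7.3); finger offset 15 behind inner face
r0=np.array([-124,-7.3])
for i,t in enumerate(np.linspace(.5,1.72,18)):
    r=148-16*min(1,i/8); d=30-15*min(1,i/3)
    p=np.array([-81-r*np.sin(t)+d*np.cos(t),-155+r*np.cos(t)+d*np.sin(t)])-r0
    print(round(t,2),[round(p[1]),round(p[0])])
E
```

```text
0.5 [-3, -2]
0.57 [-11, -15]
0.64 [-21, -27]
0.72 [-31, -39]
0.79 [-38, -46]
0.86 [-46, -52]
0.93 [-54, -57]
1.0 [-63, -62]
1.07 [-72, -66]
1.15 [-80, -71]
1.22 [-88, -76]
1.29 [-97, -80]
1.36 [-106, -83]
1.43 [-115, -86]
1.5 [-124, -88]
1.58 [-133, -89]
1.65 [-143, -90]
1.72 [-152, -90]
```

Call:
play_rows(
  increments=[
    [[-7,-9,0],[0,0,0],1],
    [[-14,-19,0],[0,0,0],1],
    [[-21,-27,0],[0,0,0],1],
    [[-31,-39,0],[0,0,0],1],
    [[-38,-46,0],[0,0,0],1],
    [[-46,-52,0],[0,0,0],1],
    [[-54,-57,0],[0,0,0],1],
    [[-63,-62,0],[0,0,0],1],
    [[-72,-66,0],[0,0,0],1],
  ],
)

```text
time: 12.15
ee_pos: [0.4913, -0.1025, 0.1223]
tcp_rot: [-180.0, -0.3, 97.4]
wrist_force: [-0.1, 1.3, 0.6]
opening: 0.0002
grasp_force: 0.4
```

Call:
play_rows(
  increments=[
    [[-8,-5,0],[0,0,0],1],
    [[-16,-10,0],[0,0,0],1],
    [[-25,-14,0],[0,0,0],1],
    [[-34,-17,0],[0,0,0],1],
    [[-43,-20,0],[0,0,0],1],
    [[-52,-22,0],[0,0,0],1],
    [[-61,-23,0],[0,0,0],1],
    [[-71,-24,0],[0,0,0],1],
    [[-77,-24,0],[0,0,0],1],
    [[-77,-24,0],[0,0,0],1],
  ],
)

```text
time: 13.15
ee_pos: [0.478, -0.182, 0.1222]
tcp_rot: [-180.0, -0.2, 97.3]
wrist_force: [-0.1, -0.5, 0.9]
opening: -0.0001
grasp_force: 0.0
```

```bash
python3 - <<'E'
from h import *
o=telemetry.get_obs(); print(o['time'],L(o['ee_pos']),o['wrist_force'])
im,d,P,M=cam('wrist'); cv2.imwrite('pics/w6.png',cv2.resize(im[...,::-1],(800,600)))
E
```

```text
13.15 [-213.7 -157.1] [-0.0632474  -0.48021183  0.92375144]
```

View pics/w6.png

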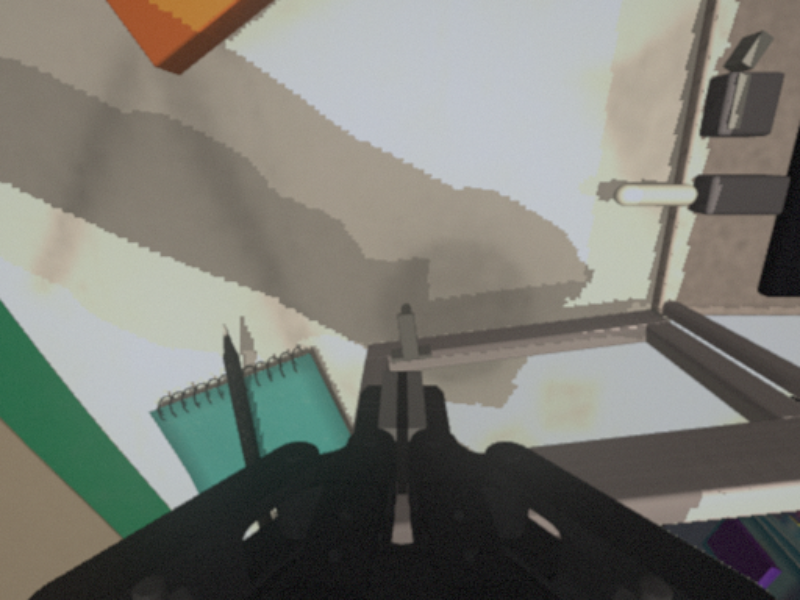

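The door stands open past square beside the fingers. I'm backing off the inner face, then going straight up.

Call:
play_rows(
  increments=[
    [[10,0,0],[0,0,0],1],
    [[22,0,0],[0,0,0],1],
    [[25,0,-30],[0,0,0],1],
    [[25,0,-75],[0,0,0],1],
    [[25,0,-120],[0,0,0],1],
    [[0,-60,-150],[0,0,0],1],
    [[0,-110,-150],[0,0,0],1],
    [[0,-150,-150],[0,0,0],1],
    [[0,-150,-150],[0,0,0],1],
    [[0,-150,-150],[0,0,0],1],
    [[0,-150,-150],[0,0,0],1],
  ],
)

```text
time: 14.3
ee_pos: [0.3298, -0.2006, 0.2722]
tcp_rot: [180.0, -0.2, 97.4]
wrist_force: [0.4, -0.6, 0.9]
opening: -0.0
grasp_force: 0.0
```

```bash
python3 - <<'E'
from h import *
o=telemetry.get_obs(); print(o['time'],o['ee_pos'],o['wrist_force'])
for n in ('side','top'):
    im,d,P,M=cam(n); q=P.reshape(-1,3); q=q[(q[:,2]>.135)&(q[:,2]<.157)]; l=L(q)
    k=(l[:,0]<-95)&(l[:,0]>-250)&(abs(l[:,1]+160)<60); l=l[k]; print(n,len(l),l[:,0].min() if len(l) else '')
    if len(l)>8: 
        p=np.polyfit(l[:,0],l[:,1],1); print('angle',1.571+np.arctan(p[0]))
    print(o['ee_pos'].round(2))
cv2.imwrite('pics/t7.png',cv2.resize(im[100:260,150:400,::-1],(800,512)))
E
```

```text
14.3 [ 0.32983075 -0.20057919  0.27216982] [ 0.36511609 -0.55365272  0.89288759]
side 262 -230.8
angle 1.701693531930724
[ 0.33 -0.2   0.27]
top 203 -230.8
angle 1.6979822915487626
[ 0.33 -0.2   0.27]
```

View pics/t7.png

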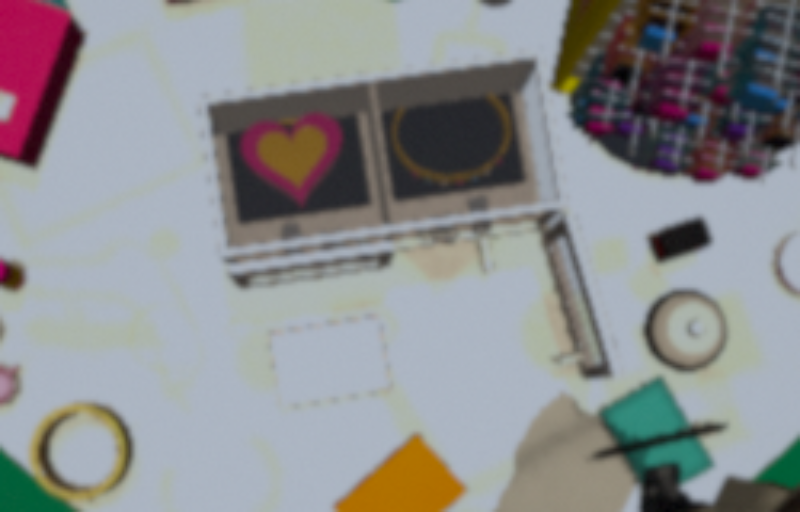

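The right door stands at about 1.70 rad (575,300), the box is clear at (330,360), the left door is shut, and the bell and stamp have not moved. I'm handing in.

```bash
python3 -c "
from workcell import workorder; print(workorder.job_done())"
```

```text
the job is handed in; nothing more can be done
None
```

The job is handed in (no verdict came back): the boxed set is clear of the swing, the tiara's (right) door stands open at about 1.70 rad (square is 1.57), the left door is shut, the bell, stamp and glue stick were not touched, and the robot's clock stood at about 14 s of the 61 s allowed.

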